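Load a solid-state disk module into its dock past the sprung dust flap

TASK

Take the disk module with the yellow label out of the storage rack and load it, the same way round and upright, into the black dock: push it down past the sprung dust flap, keep the flap held open with it while you feel for the hidden socket, which is never quite in the same place, and press the module fully home so that it stays seated when you let go. Be gentle: never press on the dock with more than about 30 N. Leave the other module, the amber bottle, the slide box and the screwdriver where they are.

Things in the scene. Friction and masses are not known exactly. Their poses are not given: they have to be found in the camera images.
- module_center (a point): Centre of the disk module with the yellow label, the one to load: a ribbed aluminium block 17 mm thick (x), 76 wide (y), standing up (z), 123 tall with its tongue, 0.21 to 0.29 kg. The point is 61.5 mm above the tongue's tip. Grip across the thickness (fingers close along x) some 33 mm above this point. Load it with its x and y along the slot's, as it stands in the rack (within 0.6 rad).
- module_tip (a point): Middle of the lower end of the module's edge-connector tongue (green, gold contacts), which sticks out 10 mm below the flat shoulder of the module's  22 mm along y, 6 mm along x, centred in x and 13 mm to the +y side of module_center. Same axes as module_center.
- slot_mouth (a point): Centre of the slot in the top of the fixed black dock, level with its top, 75 mm above the bench; z up, y along the slot, -x to the front panel with lights. Dock: x -39 to +22 mm, y -63 to +63. The slot is 22 mm wide in x (2.5 mm play each side of the module) and 97 mm along y (10.5 mm play each way). Below the flap lies a blue socket block, its flat top 43 mm below this point.
- flap (a joint): Grey sprung dust flap closing the slot from beneath: rad, 0 shut (level), grows as it swings down into the slot, about 1.15 with a module in, stop 1.5. Hinge along y, 18.5 mm to -x of the slot's centre line, 5.5 mm below the top; 31 mm long. Its spring shuts it (0.065 N m shut, 0.14 fully open): up to about 7 N on the module while it opens, then about 5 N towards +x on its face.
- dock: The same black dock, origin under the slot's centre; y along the slot. Its socket's pocket is 24 mm along y and 11.4 along x, 12 deep, centred in x. Its middle is anywhere from 3.5 to 22.5 mm to +y of the slot's centre (so the module goes up to 9.5 mm either way of centred), hidden, not reported; pushing does not shift it. Over 1 mm off in y, the tongue stops on the socket's flat top.
- rack: Fixed grey plastic rack, 33 mm (x) by 187 mm (y) by 45 mm tall, with two open-topped bays side by side along y, centres 47.5 mm each side of its origin (centre of the underside), 2 mm of play round each module. The modules stand in it tongue down, on ledges under their shoulders, the tongue's tip 7 mm above the bench. The yellow-labelled one is in either bay.
- other_center (a point): Centre of the other disk module, blue label, same shape and size, in the other bay; to be left alone.
- bottle: small amber glass bottle with a black cap, 34 mm diameter, 72 mm tall, origin under its base; to be left alone.
- slide_box: grey microscope-slide box lying flat, 85 x 165 x 33 mm, origin under its centre; to be left alone.
- screwdriver: screwdriver about 150 mm long lying on the bench near the robot; to be left alone.
- socket_level (a point): Point on the slot's centre line, level with the socket's flat top, 43 mm below slot_mouth, same axes. In the pocket the tongue drops freely to 5 mm below this level; the sprung contacts then give way under about 8 N (more than the module's weight) over 5 mm more and stay there. Fully home the tip is 10 mm below this level, the module's shoulder hard on the socket's top.

How it is judged (in metres and radians):
On the way:
1. the yellow-labelled module, in the slot but not yet home, holds the flap open (value of joint flap above 0.9 rad and contact force between module and flap above 0.3 N and z of module_tip in the frame of slot_mouth between -0.0505 and -0.02 m), for 0.2 s.
At the end, for the whole second after the job is handed in: The yellow-labelled module stands in the dock with its tongue home in the socket: tip 53 mm below the slot mouth within 2.5 mm, the right way round, its centre within 15 mm of the slot's centre, upright within 0.12 rad, at rest, the flap resting open against it (z of module_tip in the frame of slot_mouth between -0.0555 and -0.0505 m and horizontal distance between module_center and slot_mouth below 0.015 m and y of module_tip in the frame of slot_mouth above 0 m and angle between module_center's own z axis and vertical below 0.12 rad and linear speed of module below 0.01 m/s and value of joint flap above 0.9 rad); the robot touches nothing.
It fails at once if the module presses on the dock (walls, flap or socket) with more than 40 N (contact force between module and dock above 40 N).
It fails at once if the other module is disturbed by more than 15 mm (distance of other_center from where it was at the start of the episode above 0.015 m).
It fails at once if the bottle, the slide box or the screwdriver is disturbed by more than 15 mm (distance of any of bottle, slide_box, screwdriver from where it was at the start of the episode above 0.015 m).
It also fails if it takes over 58 s, if anything falls off the work surface, if the arm or the gripper's body presses on something with over 40 N, if the wrist force passes 120 N, or if a joint passes its speed limit or range.

ROBOT

A 6-joint arm with a two-finger parallel gripper is mounted at the origin on the work surface. World frame = base frame: x ahead of the robot, y to its left, z up, the work surface at z = 0. Lengths are in mm, angles in rad, forces in N, time in s.
With the tool pointing down it reaches from about 350 to 775 mm from the base axis. Payload 7.3 kg.
Tool frame: the origin (TCP) lies on the centre line of the jaws, within the pads' length; the fingertips stand 22 mm ahead of it and the grasp point (between the pads) lies 3 mm ahead of it; z points along the fingers, y is the direction in which the jaws open and shut (so a half turn about z gives the same grasp; the last joint's range is limited). The gripper opens to 92 mm and grips with 3 to 60 N. Pads are 19 mm wide; open, the fingers measure 130 mm over their backs; the gripper's body (75 mm by 190 mm) begins 47 mm behind the grasp point.
Start: joints at [-1.386, 0.342, 1.524, -0, 1.275, -0.146], TCP at [170.542, -496.546, 248.741] pointing down, gripper open.
Joint ranges: [-2.53, 2.53], [-0.77, 2.02], [0.04, 2.7], [-1, 4.14], [0.28, 2.66], [-3.11, 3.11]. Speed limits (rad/s): [2.57, 2.57, 3.14, 3.14, 3.14, 3.14].

INTERFACE

Orientations are given as [roll, pitch, yaw] about the fixed x, y, z axes, in that order (R = Rz(yaw) Ry(pitch) Rx(roll)).
In Python, from plant import get_obs, capture, bot, spot_in gives the robot as it stands.
- The arm moves only by the shell command python3 -m handwheel 'ROWS' [OPENING]. ROWS is JSON, a list of rows, each a list of 2 entries, a list of its own where there are three numbers: the shift along the world's x, y, z in mm, then the turn, a rotation vector about the world's x, y, z in rad. In form: [[[x, y, z], [wx, wy, wz]], ...]. A call has 1 to 12 rows; each row shifts and turns the commanded pose from where the row before left it; what a row does not reach is not made up. A row lasts 1/8 s, in which the tool goes at most 62.5 mm and 10.7 degrees, less where a joint would pass 70% of its speed; a pose out of reach is approached as far as the arm can. A call is refused whole if a number of a shift passes 62.5 or a number of a turn 0.188, either way. A call with a gripper value outside its range is refused whole. OPENING is the closure, from 0 (fully open) to 1 (shut), set as the call begins (- or left out, the last holds). The fingers move at their own pace and stop on an object; the grip force is fixed at half the most. Time passes only in rows, so rows that do not move let the fingers close. It gives the time, the measured TCP pose, the force and the opening at its end, in the units of the state.
- get_obs(): the state, without advancing time (a new reading comes with each control period).
- capture(name): name is "scene" or "top" or "wrist"; returns a dict with "img" (384x512x3 uint8, red, green, blue), "fx", "fy", "cx", "cy" (pixels), "k1" (the pictures are not rectified: a ray, as slopes to the right and down, at radius r is drawn at 1 + k1 r^2 times it, then the intrinsics apply), "cam_to_world" (4x4, takes a point from camera to world coordinates). Camera axes: x right, y up, looking along -z (the intrinsics and any distortion apply to the point x, -y, -z); pixel columns grow to the right and rows downward; lengths in mm; the calibration is good to about 2 mm. A picture is of the moment at which its call begins. There is no depth.
- bot.close_job(): hands the job in, once; it reports no verdict.
Trained networks look in the newest picture that a camera, given by its name, has taken for a name from the list of things; names that differ only in an ending like _2 or _b are one class to them, and where a whole thing is asked for, a point or a joint stands for the part that bears it (a point fixed in the world has none). Each returns a list of dicts, best first, with "score" (0 to 1); they miss things now and then, are a little off and sometimes report something else, mostly with a low value. They report only what shows in the picture. A call takes as long as a camera call.
- spot_in(thing, camera): "xyz" ([x, y, z] in mm, in the coordinates of the camera as it stood for that picture, good to about 4 mm: the middle of the surface that is visible of it).
The state is a dict: "time": time; "joint_positions": joint angles; "dq": joint speeds; "tau": joint torques, N m; "tool_pos": TCP position; "tcp_rot": TCP orientation; "contact_force": force on the tool from outside, world axes, zero at the start; "moment": the same for the moment, N m; "grip_width": finger opening in mm.
Only numpy, scipy, OpenCV 4.12 (cv2) and the standard library are available. Lean on these libraries where they do the work, as an engineer would, in place of code of your own. Each camera call takes 0.05 s, during which the arm holds its last target. There are 200 camera calls.

## Working session

There is one attempt and no reset: what is moved stays moved. The work goes in short steps, Python scripts to look and compute and a shell command to move; the robot and the scene stay as the last step left them, time stands still between calls to the robot, and variables do not carry over. Pictures are saved under pics/ and viewed, about 8 in all and at most 12, crops included, and the job is handed in when it is done.

```bash
mkdir -p pics; ls
cat > h.py <<'E'
import numpy as np, cv2
from plant import get_obs, capture, bot, spot_in
def shot(n,f):
    c=capture(n); cv2.imwrite('pics/'+f,c['img'][:,:,::-1]); np.savez('pics/'+f+'.npz',**{k:np.array(c[k]) for k in c if k!='img'}); return c
def w(c,p): return (np.array(c['cam_to_world'])@np.r_[p,1])[:3]
def pix2plane(c,u,v,z):
    T=np.array(c['cam_to_world']);K=np.array([[c['fx'],0,c['cx']],[0,c['fy'],c['cy']],[0,0,1]],float)
    p=cv2.undistortPoints(np.array([[[u,v]]],float),K,np.array([float(c['k1']),0,0,0,0]))[0,0]
    d=T[:3,:3]@np.array([p[0],-p[1],-1]);o=T[:3,3]
    return o+d*(z-o[2])/d[2]
def proj(c,P):
    T=np.linalg.inv(np.array(c['cam_to_world']));q=(T@np.r_[P,1])[:3];x,y=q[0]/-q[2],-q[1]/-q[2];s=1+float(c['k1'])*(x*x+y*y)
    return c['cx']+c['fx']*x*s,c['cy']+c['fy']*y*s
E
python3 - <<'E'
from h import *
np.set_printoptions(precision=1,suppress=True)
print(get_obs())
ims=[]
for n in('scene','top'):
    c=shot(n,n+'1.png')
    ims.append(c['img'])
    for t in('module_center','other_center','slot_mouth','dock','rack','bottle','slide_box','screwdriver','flap'):
        try:
            r=spot_in(t,n); print(n,t,[(round(a['score'],2),w(c,a['xyz'])) for a in r[:2]])
        except Exception as e: print(t,e)
    print(np.array(c['cam_to_world']),c['fx'],c['k1'])
E
```

```text
pics
{'time': 0.0, 'joint_positions': array([-1.4,  0.3,  1.5, -0. ,  1.3, -0.1]), 'dq': array([-0., -0., -0., -0.,  0., -0.]), 'tau': array([ -0. , -43.1, -24.4,   0.1,   0.1,  -0. ]), 'tool_pos': array([ 170.5, -496.2,  248. ]), 'tcp_rot': array([-3.1, -0. ,  0.3]), 'contact_force': array([-1.1,  0.5, -0.1]), 'moment': array([-0.,  0.,  0.]), 'grip_width': 91.55117943102064}
scene module_center [(0.91, array([ 559.7, -187.6,  100.9])), (0.72, array([536.6, 221.8,  64.3]))]
scene other_center [(0.89, array([ 567.3, -279.3,  102.3]))]
scene slot_mouth [(0.75, array([534.4, 217.1,  63.3])), (0.22, array([ 563.2, -179.7,   93.8]))]
scene dock [(0.86, array([529.6, 219. ,  70.2])), (0.57, array([ 567.1, -280.5,  102.5]))]
scene rack [(0.8, array([ 573.3, -228.2,   30.4]))]
scene bottle [(0.56, array([614.6, 207. ,  45.6]))]
scene slide_box [(0.67, array([795.3,  19.2,  32.4]))]
scene screwdriver [(0.91, array([419. , -12.8,  22.1])), (0.19, array([534.9, 222.3,  66.8]))]
scene flap [(0.79, array([527.6, 240.7,  68.6]))]
[[   0.6   -0.7    0.5  975.7]
 [   0.8    0.5   -0.4 -278.7]
 [   0.     0.6    0.8  735.5]
 [   0.     0.     0.     1. ]] 426.2615083631913 -0.00666581174753922
top module_center [(0.96, array([ 544.7, -178.7,  128.1])), (0.53, array([402.3,  -7.7,  19.4]))]
top other_center [(0.56, array([ 553.2, -275.3,  120.3])), (0.35, array([ 543.2, -180.1,  126.3]))]
top slot_mouth [(0.62, array([401.5,  -9.3,  19.4]))]
top dock [(0.89, array([511.1, 227.4,  71.5]))]
top rack [(0.75, array([ 535.5, -218.1,   46.3]))]
top bottle [(0.68, array([603.7, 206.6,  46.5])), (0.19, array([778.1,  26.3,  32.7]))]
top slide_box [(0.59, array([781.7,  27. ,  33.1]))]
top screwdriver [(0.69, array([405.5, -10.6,  23.6]))]
top flap [(0.59, array([524.5, 235.8,  66.9]))]
[[ -0.1   1.   -0.2 382.1]
 [ -1.   -0.1   0.   19.4]
 [  0.    0.2   1.  988.6]
 [  0.    0.    0.    1. ]] 456.5730036208957 -0.13054947001505857
```

View pics/top1.png

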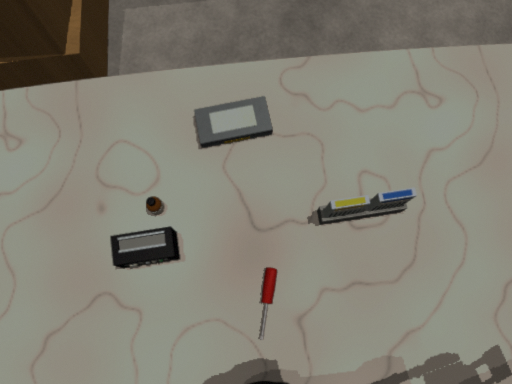

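View pics/scene1.png

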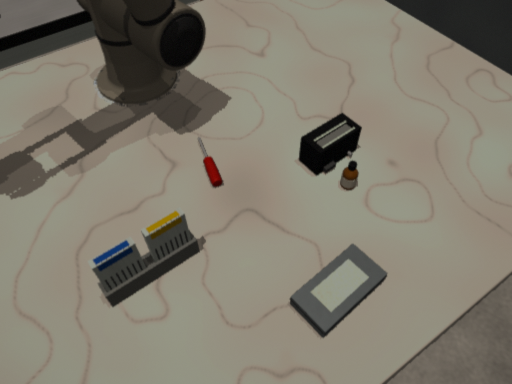

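Run:
```python
from h import *
np.set_printoptions(precision=2,suppress=True)
print(get_obs()['tcp_rot'])
for f in('top1','scene1'):
    im=cv2.imread(f'pics/{f}.png');c=dict(np.load(f'pics/{f}.png.npz'));hsv=cv2.cvtColor(im,cv2.COLOR_BGR2HSV)
    for n,lo,hi in(('yel',(20,150,120),(35,255,255)),('blue',(100,150,80),(130,255,255))):
        m=cv2.inRange(hsv,lo,hi);k,l,s,ce=cv2.connectedComponentsWithStats(m);i=1+np.argmax(s[1:,4])
        ys,xs=np.where(l==i);P=np.array([pix2plane(c,x,y,130)[:2] for x,y in zip(xs,ys)])
        r=cv2.minAreaRect(P.astype(np.float32));d=np.linalg.svd(P-P.mean(0))[2][0];print(f,n,r,np.degrees(np.arctan2(-d[0],d[1])),s[i])
c=dict(np.load('pics/top1.png.npz'))
for p in((112,236),(176,228),(179,258),(116,267)):print(pix2plane(c,*p,75))
for p in((118,237),(164,232),(165,246),(119,251)):print('slot',pix2plane(c,*p,72))
```

```text
[3.14 0.   0.33]
top1 yel ((550.0971069335938, -183.50613403320312), (9.205143928527832, 56.57038879394531), 2.0450499057769775) 2.0969359291548035 [336 198  29   8 136]
top1 blue ((555.2518310546875, -278.9706115722656), (8.47441291809082, 54.40824890136719), 1.9256483316421509) 2.0987339101667724 [384 191  27   7 114]
scene1 yel ((552.9335327148438, -182.093017578125), (10.4912109375, 57.589420318603516), 2.2267277240753174) -177.72412124694966 [147 211  32  21 176]
scene1 blue ((557.7993774414062, -277.2757873535156), (8.864965438842773, 56.92534637451172), 2.5586071014404297) -177.4194263528466 [ 94 241  35  23 173]
[541.   295.83  75.  ]
[544.16 163.39  75.  ]
[482.9  161.66  75.  ]
[477.27 290.35  75.  ]
slot [538.23 284.31  72.  ]
slot [538.99 188.92  72.  ]
slot [510.24 188.74  72.  ]
slot [509.36 283.52  72.  ]
```

```bash
python3 -c "
import cv2
a=cv2.imread('pics/top1.png');s=cv2.imread('pics/scene1.png')
import numpy as np
f=lambda i:cv2.resize(i,(400,300),interpolation=cv2.INTER_CUBIC)
cv2.imwrite('pics/crop1.png',np.vstack([np.hstack([f(a[215:275,100:180]),f(a[175:235,305:425][:, :])]),np.hstack([f(s[105:195,280:400]),f(s[205:310,80:220])])]))"
```

```text
(no output)
```

View pics/crop1.png

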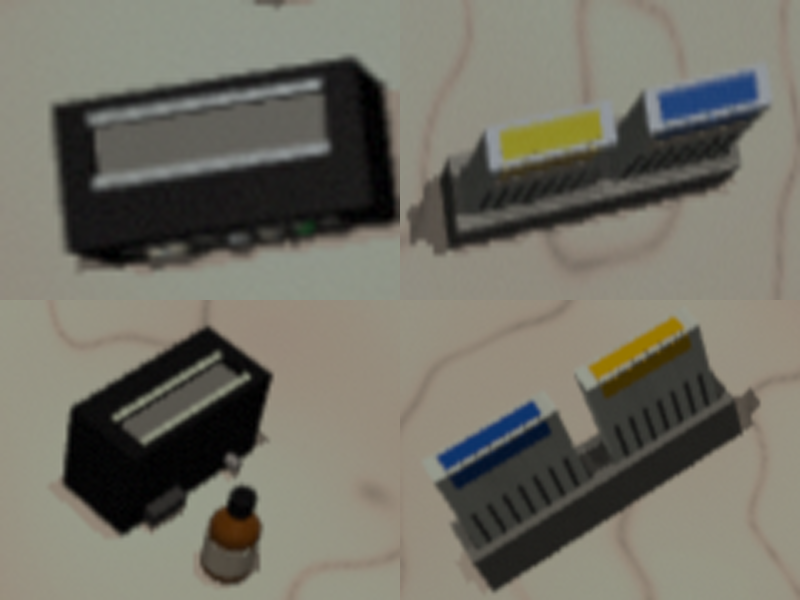

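```bash
python3 -m handwheel '[[[38,31.3,0],[0,0,0.129]],[[38,31.3,0],[0,0,0.129]],[[38,31.3,0],[0,0,0.129]],[[38,31.3,0],[0,0,0.129]],[[38,31.3,0],[0,0,0.129]],[[38,31.3,0],[0,0,0.129]],[[38,31.3,0],[0,0,0.129]],[[38,31.3,0],[0,0,0.129]],[[38,31.3,0],[0,0,0.129]],[[38,31.3,0],[0,0,0.127]],[[0,0,0],[0,0,0]],[[0,0,0],[0,0,0]]]' 0
cat > lab.py <<'E'
from h import *
import sys
np.set_printoptions(precision=2,suppress=True)
f=sys.argv[1];c=shot('wrist',f);o=get_obs();print(o['tool_pos'],o['tcp_rot'],o['contact_force'],o['moment'])
print(w(c,[0,0,0]))
for t in sys.argv[2:]: print(t,[(round(a['score'],2),w(c,a['xyz'])) for a in spot_in(t,'wrist')[:2]])
hsv=cv2.cvtColor(c['img'],cv2.COLOR_RGB2HSV)
m=cv2.inRange(hsv,(20,130,90),(35,255,255));k,l,s,ce=cv2.connectedComponentsWithStats(m);i=1+np.argmax(s[1:,4])
ys,xs=np.where(l==i);print(s[i]);P=np.array([pix2plane(c,x,y,130)[:2] for x,y in zip(xs,ys)])
print(cv2.minAreaRect(P.astype(np.float32)))
E
python3 lab.py w1.png module_center rack
```

```text
time: 2.5
tool_pos: [550.1, -183.7, 248.5]
tcp_rot: [-3.141, 0.0, 1.618]
contact_force: [-0.3, -0.4, 0.3]
grip_width: 91.9
[ 549.84 -184.2   248.67] [-3.14  0.    1.62] [-0.24  1.18  0.3 ] [-0.02 -0.13  0.  ]
[ 547.75 -118.36  384.72]
module_center [(0.59, array([ 552.26, -179.87,  128.11]))]
rack [(0.72, array([ 547.38, -188.59,   43.09]))]
[250 157  13  64 771]
((552.4349365234375, -182.59466552734375), (10.829522132873535, 59.308475494384766), 3.0240423679351807)
```

View pics/w1.png

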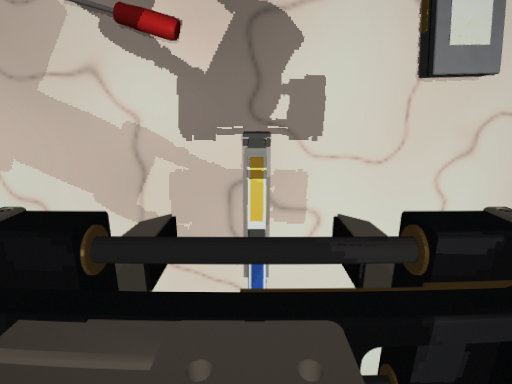

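```bash
python3 -m handwheel '[[[1.7,0.8,-30],[0,0,0.005]],[[0,0,-40],[0,0,0]],[[0,0,-40],[0,0,0]],[[0,0,-34],[0,0,0]],[[0,0,0],[0,0,0]],[[0,0,0],[0,0,0]]]'; python3 -m handwheel '[[[0,0,0],[0,0,0]],[[0,0,0],[0,0,0]],[[0,0,0],[0,0,0]],[[0,0,0],[0,0,0]],[[0,0,0],[0,0,0]],[[0,0,0],[0,0,0]],[[0,0,0],[0,0,0]],[[0,0,0],[0,0,0]]]' 1
```

```text
time: 3.4
tool_pos: [552.8, -183.7, 106.3]
tcp_rot: [3.14, 0.001, 1.623]
contact_force: [0.7, 0.2, 0.0]
grip_width: 91.7
time: 4.4
tool_pos: [552.2, -182.8, 104.7]
tcp_rot: [3.142, -0.0, 1.624]
contact_force: [1.1, 0.6, -3.0]
grip_width: 17.2
```

```bash
python3 -m handwheel '[[[0,0,8],[0,0,0]],[[0,0,12],[0,0,0]],[[0,0,20],[0,0,0]],[[0,0,20],[0,0,0]],[[0,0,25],[0,0,0]],[[0,0,25],[0,0,0]],[[0,0,0],[0,0,0]],[[0,0,0],[0,0,0]]]';python3 lab.py w2.png module_center module_tip
```

```text
time: 5.4
tool_pos: [551.8, -182.5, 214.0]
tcp_rot: [-3.141, -0.001, 1.624]
contact_force: [0.6, 0.1, -3.0]
grip_width: 16.8
[ 551.61 -182.44  213.59] [-3.14 -0.    1.62] [ 0.18 -0.26 -3.02] [-0.02 -0.07  0.  ]
[ 549.08 -117.26  350.32]
module_center [(0.83, array([ 551.5 , -157.95,  240.55]))]
module_tip [(0.89, array([ 549.51, -154.43,  242.22]))]
[240 208  30  29 844]
((553.4815673828125, -200.17945861816406), (23.634967803955078, 24.19363784790039), 2.9590961933135986)
```

View pics/w2.png

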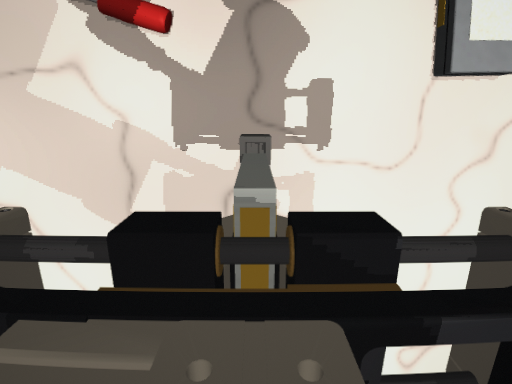

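```bash
python3 -m handwheel '[[[-3.5,42.75,0],[0,0,-0.005]],[[-3.5,42.75,0],[0,0,-0.005]],[[-3.5,42.75,0],[0,0,-0.005]],[[-3.5,42.75,0],[0,0,-0.005]],[[-3.5,42.75,0],[0,0,-0.005]],[[-3.5,42.75,0],[0,0,-0.005]],[[-3.5,42.75,0],[0,0,-0.005]],[[-3.5,42.75,0],[0,0,-0.005]],[[0,0,0],[0,0,0]],[[0,0,0],[0,0,0]]]';python3 lab.py w3.png slot_mouth dock flap; python3 -c "
from h import *
c=dict(np.load('pics/w2.png.npz'))
for p in((235,190),(274,190),(240,207),(269,207)):print(pix2plane(c,*p,239.3))"
```

```text
time: 6.8
tool_pos: [524.0, 159.0, 214.1]
tcp_rot: [-3.141, 0.001, 1.584]
contact_force: [-0.7, -0.6, -1.7]
grip_width: 17.3
[524.18 158.53 214.27] [-3.14  0.    1.58] [-0.42  0.29 -2.75] [-0.04 -0.08  0.02]
[523.91 224.49 350.34]
slot_mouth [(0.85, array([515.89, 243.51,  73.07]))]
dock [(0.64, array([524.49, 186.58, 238.53])), (0.6, array([516.88, 244.09,  76.95]))]
flap [(0.76, array([524.21, 241.89,  73.61]))]
[240 208  30  29 845]
((525.03662109375, 141.15939331054688), (23.63667869567871, 24.21880531311035), 0.7006343007087708)
[ 542.90215565 -145.8626473   239.3       ]
[ 558.3911012  -145.05894998  239.3       ]
[ 545.16897638 -152.83647212  239.3       ]
[ 556.86142745 -152.22990887  239.3       ]
```

View pics/w3.png

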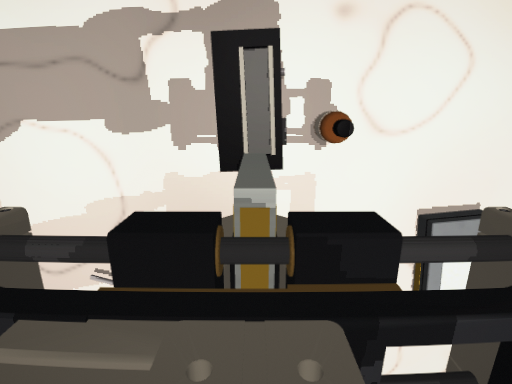

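```bash
python3 -c "
import cv2
i=cv2.imread('pics/w3.png')[20:200,200:300];i=cv2.convertScaleAbs(i,alpha=1.5,beta=30)
i=cv2.resize(i,(333,600),interpolation=cv2.INTER_CUBIC)
cv2.imwrite('pics/crop2.png',i)
g=cv2.imread('pics/w3.png',0)
for r in (50,60,80,100,120,140,150,160,165,170,176,182):print(r,g[r,208:290].tolist())
"
```

```text
50 [154, 154, 154, 115, 52, 25, 26, 26, 26, 26, 26, 26, 27, 27, 27, 26, 27, 27, 27, 27, 27, 29, 28, 27, 28, 28, 27, 29, 28, 29, 69, 184, 183, 183, 179, 123, 84, 85, 85, 85, 85, 84, 84, 85, 85, 84, 90, 106, 106, 107, 106, 106, 106, 107, 107, 106, 107, 107, 107, 106, 146, 185, 185, 184, 143, 51, 29, 30, 30, 29, 31, 29, 113, 155, 225, 241, 241, 241, 241, 241, 241, 241]
60 [198, 157, 157, 157, 93, 33, 25, 27, 27, 25, 26, 27, 26, 26, 26, 27, 28, 28, 28, 28, 28, 28, 28, 28, 29, 28, 28, 29, 30, 28, 39, 123, 184, 184, 183, 171, 105, 106, 106, 105, 105, 106, 105, 105, 106, 106, 107, 106, 106, 107, 107, 107, 107, 107, 106, 107, 107, 107, 107, 90, 124, 185, 186, 185, 157, 79, 30, 30, 30, 30, 30, 30, 92, 215, 241, 242, 242, 242, 241, 241, 242, 241]
80 [159, 160, 161, 160, 160, 130, 45, 26, 25, 26, 25, 25, 27, 27, 25, 26, 27, 27, 27, 27, 28, 28, 28, 28, 26, 27, 28, 29, 29, 29, 28, 39, 110, 185, 185, 182, 159, 97, 105, 105, 107, 106, 107, 106, 107, 107, 107, 107, 107, 107, 107, 107, 106, 107, 107, 107, 107, 107, 106, 106, 103, 136, 186, 185, 186, 147, 29, 30, 30, 29, 29, 29, 45, 119, 164, 164, 219
[... 2632 characters left out ...]
8, 228, 228, 228, 229, 228, 229, 229, 228, 228, 229, 229, 229, 229, 229, 229, 229, 229, 216, 119, 93, 93, 93, 93, 94, 93, 93, 94, 93, 94, 93, 93, 93, 93, 93, 94, 94, 94, 93, 93, 93, 93, 94, 94, 93, 93, 93, 93, 93, 94, 93, 93, 93, 93, 156, 240, 243, 243, 243, 243, 241, 230, 230, 230, 230, 231, 230, 231, 230, 230, 230, 230]
182 [226, 226, 226, 226, 227, 227, 228, 228, 227, 227, 227, 227, 227, 228, 227, 228, 227, 227, 228, 228, 228, 228, 228, 228, 228, 229, 222, 177, 94, 94, 93, 94, 94, 94, 93, 94, 93, 94, 93, 94, 93, 93, 93, 93, 93, 94, 93, 94, 94, 94, 94, 94, 93, 93, 94, 94, 93, 94, 93, 93, 94, 94, 94, 93, 93, 93, 145, 229, 230, 230, 230, 230, 230, 230, 230, 230, 231, 232, 232, 231, 230, 229]
```

View pics/crop2.png

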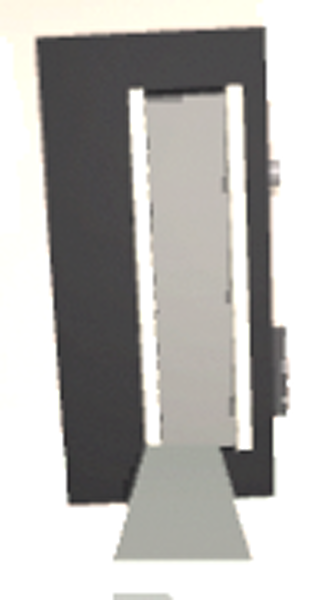

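```bash
python3 -c "
from h import *
np.set_printoptions(precision=1,suppress=True)
c=dict(np.load('pics/w3.png.npz'))
for r,a,b in((60,243.6,268),(80,244.8,269),(100,245.6,269.3),(120,246.8,270.2),(140,247.4,271.2),(150,247.7,271.4)):
  A,B=pix2plane(c,a,r,75),pix2plane(c,b,r,75);print(A,B,(A+B)/2,B[0]-A[0])
# outer dock edges
for p in((212.2,50),(280.0,50),(216.7,120),(219.5,160),(282.0,160),(212,31),(279,28),(219.5,171),(281.5,169),(238,47),(272,45.5)):print(p,pix2plane(c,*p,75))
print('mod bottom')
for r,a,b in((165,240,269),(170,238.6,270),(176,237.0,272.1),(182,235.3,274.0)):
  for z in (240,127):
    A,B=pix2plane(c,a,r,z),pix2plane(c,b,r,z);print(r,z,(A+B)/2,B[0]-A[0])
"
```

```text
[513.8 273.9  75. ] [535.6 274.2  75. ] [524.7 274.1  75. ] 21.808290570935128
[515.  256.8  75. ] [536.9 257.1  75. ] [525.9 257.   75. ] 21.9174613199707
[515.8 239.3  75. ] [537.6 239.6  75. ] [526.7 239.5  75. ] 21.76524330131292
[517.  221.3  75. ] [538.8 221.6  75. ] [527.9 221.5  75. ] 21.806148144969143
[517.7 202.9  75. ] [540.2 203.1  75. ] [529. 203.  75.] 22.52166512790859
[518.1 193.4  75. ] [540.7 193.7  75. ] [529.4 193.6  75. ] 22.605781151038855
(212.2, 50) [485.8 282.1  75. ]
(280.0, 50) [546.1 282.8  75. ]
(216.7, 120) [488.9 221.1  75. ]
(219.5, 160) [491.  183.5  75. ]
(282.0, 160) [551.1 184.2  75. ]
(212, 31) [485.9 297.8  75. ]
(279, 28) [544.7 300.9  75. ]
(219.5, 171) [490.8 172.7  75. ]
(281.5, 169) [550.9 175.4  75. ]
(238, 47) [508.8 284.8  75. ]
(272, 45.5) [538.9 286.4  75. ]
mod bottom
165 240 [524.2 206.3 240. ] 11.221749582818006
165 127 [524.6 187.6 127. ] 22.71357474738295
170 240 [524.2 204.3 240. ] 12.201604585891005
170 127 [524.5 183.6 127. ] 24.696867075343107
176 240 [524.3 201.9 240. ] 13.709354669163531
176 127 [524.7 178.8 127. ] 27.748654496194206
182 240 [524.4 199.5 240. ] 15.194123199003911
182 127 [524.9 174.  127. ] 30.75392570958195
```

```bash
python3 -m handwheel '[[[1,30,0],[0,0,0.014]],[[1,30,0],[0,0,0.014]],[[1,12.5,-10],[0,0,0.014]],[[0,0,-20],[0,0,0]],[[0,0,-5],[0,0,0]],[[0,0,0],[0,0,0]],[[0,0,0],[0,0,0]],[[0,0,0],[0,0,0]]]'
python3 - <<'E'
from h import *
np.set_printoptions(precision=1,suppress=True)
c=shot('scene','s2.png');t=shot('top','t2.png')
a=cv2.imread('pics/s2.png')[80:200,270:390];b=cv2.imread('pics/t2.png')[190:280,100:190]
f=lambda i:cv2.convertScaleAbs(cv2.resize(i,(400,400),interpolation=cv2.INTER_CUBIC),alpha=1.4,beta=20)
cv2.imwrite('pics/crop3.png',np.hstack([f(a),f(b)]))
E
```

```text
time: 8.0
tool_pos: [527.6, 231.6, 180.4]
tcp_rot: [3.14, -0.0, 1.626]
contact_force: [0.7, 0.4, -2.9]
grip_width: 17.0
```

View pics/crop3.png

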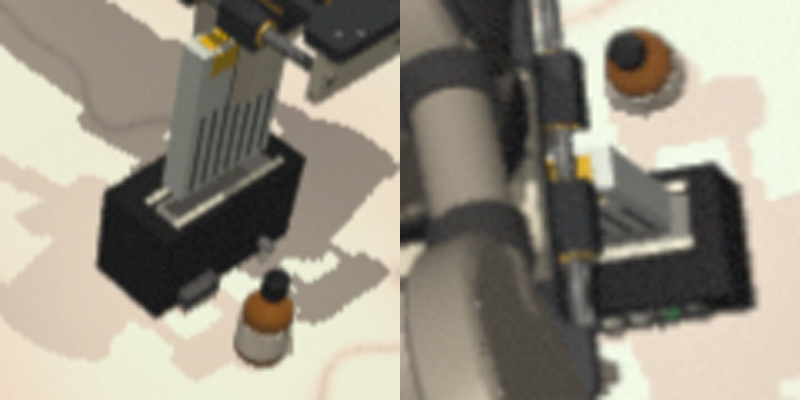

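```bash
python3 -m handwheel '[[[0,0,-5],[0,0,0]],[[0,0,-4],[0,0,0]],[[0,0,-3],[0,0,0]],[[0,0,0],[0,0,0]]]';python3 -m handwheel '[[[0,0,-2],[0,0,0]],[[0,0,-2],[0,0,0]],[[0,0,0],[0,0,0]]]';python3 -m handwheel '[[[0,0,-1.5],[0,0,0]],[[0,0,-1.5],[0,0,0]],[[0,0,0],[0,0,0]]]'
```

```text
time: 8.6
tool_pos: [527.2, 231.8, 167.5]
tcp_rot: [-3.141, 0.0, 1.626]
contact_force: [-0.1, 0.2, -2.6]
grip_width: 16.9
time: 8.98
tool_pos: [527.2, 231.8, 163.9]
tcp_rot: [3.141, -0.0, 1.626]
contact_force: [-1.7, 0.0, 1.4]
grip_width: 16.8
time: 9.35
tool_pos: [527.4, 231.8, 160.8]
tcp_rot: [3.141, -0.0, 1.626]
contact_force: [-1.7, -0.7, 3.3]
grip_width: 17.0
```

```bash
python3 -m handwheel '[[[0,0,-2],[0,0,0]],[[0,0,-2],[0,0,0]],[[0,0,-2],[0,0,0]],[[0,0,0],[0,0,0]]]';python3 -m handwheel '[[[0,0,-3],[0,0,0]],[[0,0,-3],[0,0,0]],[[0,0,-3],[0,0,0]],[[0,0,0],[0,0,0]]]';python3 -m handwheel '[[[0,0,-3],[0,0,0]],[[0,0,-3],[0,0,0]],[[0,0,-2],[0,0,0]],[[0,0,0],[0,0,0]]]'
```

```text
time: 9.85
tool_pos: [527.6, 231.8, 154.6]
tcp_rot: [3.141, -0.0, 1.626]
contact_force: [1.9, -1.0, 1.3]
grip_width: 16.6
time: 10.35
tool_pos: [527.5, 231.7, 145.3]
tcp_rot: [3.141, 0.0, 1.626]
contact_force: [2.8, 0.2, -0.1]
grip_width: 17.1
time: 10.85
tool_pos: [527.6, 231.8, 137.7]
tcp_rot: [3.141, 0.0, 1.626]
contact_force: [4.3, 1.2, 0.5]
grip_width: 17.1
```

```bash
python3 -m handwheel '[[[0,0,-2],[0,0,0]],[[0,0,-2],[0,0,0]],[[0,0,-1.5],[0,0,0]],[[0,0,0],[0,0,0]]]';python3 -m handwheel '[[[0,0,-1],[0,0,0]],[[0,0,-1],[0,0,0]],[[0,0,0],[0,0,0]]]';python3 -m handwheel '[[[0,0,-0.7],[0,0,0]],[[0,0,0],[0,0,0]]]'
```

```text
time: 11.35
tool_pos: [527.2, 231.8, 131.9]
tcp_rot: [-3.141, 0.0, 1.626]
contact_force: [3.2, -0.1, -1.2]
grip_width: 17.1
time: 11.72
tool_pos: [527.2, 231.8, 130.1]
tcp_rot: [-3.142, 0.0, 1.626]
contact_force: [2.8, 0.5, -0.7]
grip_width: 16.5
time: 11.98
tool_pos: [527.2, 231.8, 129.6]
tcp_rot: [3.141, 0.0, 1.626]
contact_force: [1.9, 0.2, 1.5]
grip_width: 16.8
```

```bash
python3 -m handwheel '[[[0,0,-0.7],[0,0,0]],[[0,0,0],[0,0,0]]]';python3 -m handwheel '[[[0,0,-0.7],[0,0,0]],[[0,0,0],[0,0,0]]]'
```

```text
time: 12.22
tool_pos: [527.3, 231.7, 129.6]
tcp_rot: [3.141, -0.0, 1.626]
contact_force: [2.0, -0.2, 6.2]
grip_width: 16.9
time: 12.48
tool_pos: [527.3, 231.7, 129.4]
tcp_rot: [3.141, -0.0, 1.626]
contact_force: [0.2, -0.6, 10.6]
grip_width: 17.1
```

```bash
python3 -m handwheel '[[[0,0,0.3],[0,0,0]],[[0.05,-0.8,0],[0,0,0]],[[0.05,-0.8,0],[0,0,0]]]';python3 -m handwheel '[[[0.05,-0.8,0],[0,0,0]],[[0,0,0],[0,0,0]]]';python3 -m handwheel '[[[0.05,-0.7,0],[0,0,0]],[[0,0,0],[0,0,0]]]'
```

```text
time: 12.85
tool_pos: [527.3, 231.2, 129.5]
tcp_rot: [3.141, -0.002, 1.625]
contact_force: [-0.2, 4.1, 7.3]
grip_width: 17.0
time: 13.1
tool_pos: [527.4, 230.8, 129.4]
tcp_rot: [3.14, -0.003, 1.625]
contact_force: [0.3, 5.3, 8.2]
grip_width: 17.2
time: 13.35
tool_pos: [527.6, 230.4, 129.5]
tcp_rot: [3.14, -0.003, 1.625]
contact_force: [1.8, 6.1, 6.7]
grip_width: 17.0
```

```bash
python3 -m handwheel '[[[0.05,-0.8,0],[0,0,0]],[[0,0,0],[0,0,0]]]';python3 -m handwheel '[[[0.05,-0.8,0],[0,0,0]],[[0,0,0],[0,0,0]]]';python3 -m handwheel '[[[0.05,-0.8,0],[0,0,0]],[[0,0,0],[0,0,0]]]'
```

```text
time: 13.6
tool_pos: [527.9, 229.6, 129.5]
tcp_rot: [3.139, -0.003, 1.625]
contact_force: [2.2, 6.3, 6.2]
grip_width: 16.8
time: 13.85
tool_pos: [528.1, 228.8, 129.5]
tcp_rot: [3.139, -0.003, 1.625]
contact_force: [2.6, 6.2, 5.3]
grip_width: 16.7
time: 14.1
tool_pos: [528.2, 228.0, 129.5]
tcp_rot: [3.139, -0.003, 1.625]
contact_force: [2.8, 6.2, 4.8]
grip_width: 16.7
```

```bash
python3 -m handwheel '[[[0,-0.8,-0.2],[0,0,0]],[[0,0,0],[0,0,0]]]';python3 -m handwheel '[[[0,-0.8,0],[0,0,0]],[[0,0,0],[0,0,0]]]'
```

```text
time: 14.35
tool_pos: [528.3, 227.2, 129.4]
tcp_rot: [3.139, -0.003, 1.625]
contact_force: [2.4, 6.4, 6.6]
grip_width: 16.9
time: 14.6
tool_pos: [528.4, 226.3, 129.3]
tcp_rot: [3.138, -0.003, 1.625]
contact_force: [2.4, 4.2, 5.0]
grip_width: 17.0
```

```bash
python3 -m handwheel '[[[0,0,-0.6],[0,0,0]],[[0,0,0],[0,0,0]]]';python3 -m handwheel '[[[0,-0.6,0],[0,0,0]],[[0,0,0],[0,0,0]]]'
```

```text
time: 14.85
tool_pos: [528.4, 226.3, 129.2]
tcp_rot: [3.138, -0.003, 1.626]
contact_force: [1.6, 4.0, 8.4]
grip_width: 17.1
time: 15.1
tool_pos: [528.4, 225.7, 129.1]
tcp_rot: [3.138, -0.003, 1.626]
contact_force: [1.9, 5.4, 8.2]
grip_width: 16.8
```

Run:
```python
from h import *
np.set_printoptions(precision=3,suppress=True)
c=shot('wrist','w4.png');o=get_obs();print(o['contact_force'],o['moment'])
a=cv2.imread('pics/w3.png',0);b=cv2.imread('pics/w4.png',0)
print(a[182:212,255].tolist());print(b[182:212,255].tolist())
cv2.imwrite('pics/crop4.png',cv2.resize(np.hstack([a[100:300,190:320],b[100:300,190:320]]),(780,600)))
```

```text
[1.552 5.658 8.919] [ 1.367 -0.59   0.062]
[94, 94, 94, 94, 94, 101, 140, 171, 169, 168, 166, 165, 163, 163, 164, 164, 162, 161, 160, 159, 156, 119, 121, 122, 119, 103, 94, 94, 94, 94]
[96, 96, 97, 96, 94, 88, 97, 140, 168, 167, 166, 163, 164, 162, 162, 162, 160, 160, 159, 152, 114, 117, 118, 120, 120, 117, 102, 88, 94, 94]
```

View pics/crop4.png

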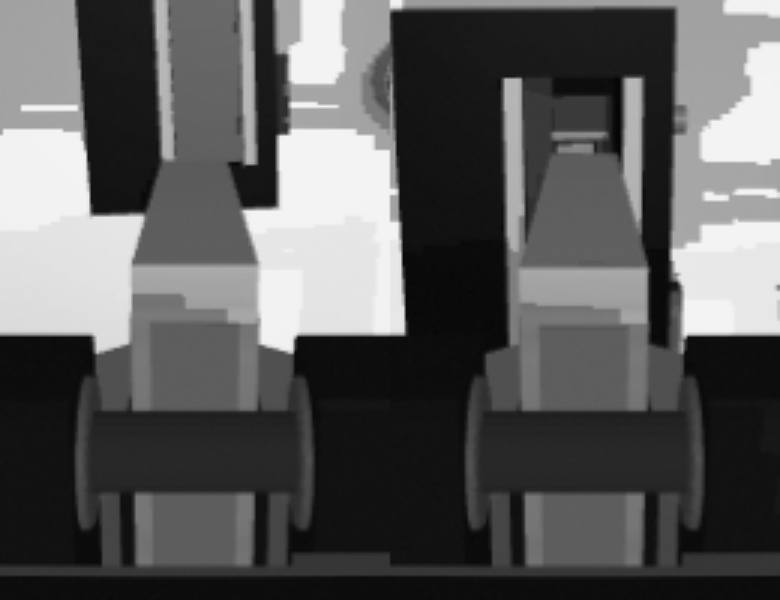

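```bash
python3 -c "
import cv2
i=cv2.imread('pics/w4.png')[120:162,220:290];i=cv2.convertScaleAbs(i,alpha=1.8,beta=20)
cv2.imwrite('pics/crop5.png',cv2.resize(i,(770,462),interpolation=cv2.INTER_NEAREST))
from h import *
c=dict(np.load('pics/w4.png.npz'))
for r in (126,133,144,145,149,151): print(r,pix2plane(c,254,r,32),pix2plane(c,254,r,75))
"
```

```text
126 [526.21860402 284.2799905   32.        ] [525.99674346 285.43735406  75.        ]
133 [526.51138459 278.80210746  32.        ] [526.23563714 280.96768705  75.        ]
144 [526.97749254 270.080799    32.        ] [526.61595693 273.85155399  75.        ]
145 [527.02024246 269.28087885  32.        ] [526.65083863 273.19886085  75.        ]
149 [527.19188589 266.06910269  32.        ] [526.79089073 270.57821893  75.        ]
151 [527.27809822 264.45587556  32.        ] [526.86123549 269.26190969  75.        ]
```

View pics/crop5.png

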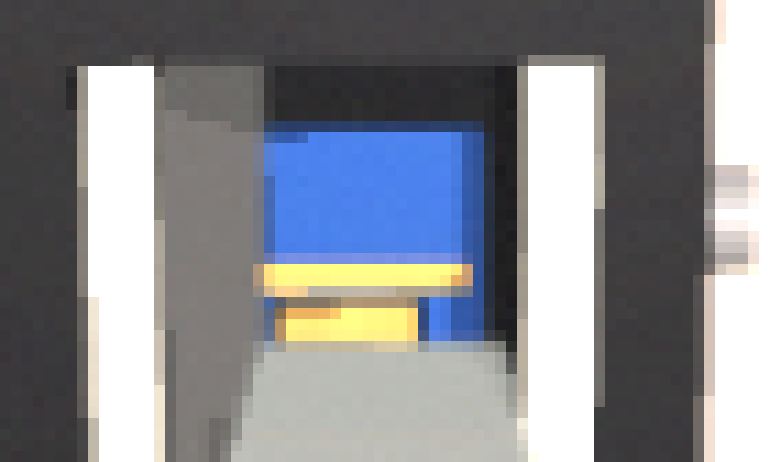

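```bash
python3 -m handwheel '[[[0,0,3.5],[0,0,0]],[[-0.3,4,0],[0,0,0]],[[-0.3,4,0],[0,0,0]],[[-0.3,4,0],[0,0,0]],[[-0.1,2,0],[0,0,0]],[[0,0,0],[0,0,0]],[[0,0,-1.5],[0,0,0]],[[0,0,0],[0,0,0]]]'; python3 -m handwheel '[[[0,0,-0.5],[0,0,0]],[[0,0,0],[0,0,0]]]'
```

```text
time: 16.15
tool_pos: [526.5, 238.3, 129.7]
tcp_rot: [3.142, -0.001, 1.626]
contact_force: [4.7, 0.6, -1.2]
grip_width: 16.7
time: 16.4
tool_pos: [526.6, 238.3, 129.4]
tcp_rot: [3.141, -0.0, 1.626]
contact_force: [2.3, 1.4, 2.5]
grip_width: 16.6
```

```bash
python3 -m handwheel '[[[-0.05,0.8,-0.2],[0,0,0]],[[-0.05,0.8,0],[0,0,0]],[[0,0,0],[0,0,0]]]'; python3 -m handwheel '[[[-0.05,0.8,0],[0,0,0]],[[0,0,0],[0,0,0]]]'; python3 -m handwheel '[[[-0.05,0.8,0],[0,0,0]],[[0,0,0],[0,0,0]]]'; python3 -m handwheel '[[[-0.05,0.8,0],[0,0,0]],[[0,0,0],[0,0,0]]]'
```

```text
time: 16.77
tool_pos: [526.6, 239.0, 129.1]
tcp_rot: [3.141, 0.001, 1.626]
contact_force: [2.8, -4.4, 5.2]
grip_width: 17.0
time: 17.02
tool_pos: [526.4, 240.4, 128.5]
tcp_rot: [-3.141, -0.0, 1.626]
contact_force: [4.5, -0.7, -0.2]
grip_width: 16.8
time: 17.27
tool_pos: [526.3, 241.2, 128.4]
tcp_rot: [-3.141, 0.0, 1.626]
contact_force: [4.5, -1.3, -4.4]
grip_width: 17.0
time: 17.52
tool_pos: [526.3, 242.0, 128.6]
tcp_rot: [-3.141, 0.0, 1.626]
contact_force: [4.5, -2.4, -2.6]
grip_width: 17.0
```

```bash
python3 -m handwheel '[[[0.05,-0.7,0],[0,0,0]],[[0,0,-1],[0,0,0]],[[0,0,0],[0,0,0]]]'; python3 -m handwheel '[[[0,0,-1],[0,0,0]],[[0,0,0],[0,0,0]]]'
```

```text
time: 17.9
tool_pos: [526.3, 241.7, 128.0]
tcp_rot: [3.141, -0.001, 1.626]
contact_force: [3.8, 1.7, -1.5]
grip_width: 17.0
time: 18.15
tool_pos: [526.3, 241.5, 127.0]
tcp_rot: [3.141, -0.0, 1.626]
contact_force: [3.7, 0.1, -1.4]
grip_width: 16.4
```

Tongue is in the pocket (2.6 mm below the contact level, no load). Continuing down.

```bash
python3 -m handwheel '[[[0,0,-1],[0,0,0]],[[0,0,-1],[0,0,0]],[[0,0,0],[0,0,0]]]'; python3 -m handwheel '[[[0,0,-1],[0,0,0]],[[0,0,-0.8],[0,0,0]],[[0,0,0],[0,0,0]]]'; python3 -m handwheel '[[[0,0,-1],[0,0,0]],[[0,0,0],[0,0,0]]]'
```

```text
time: 18.52
tool_pos: [526.3, 241.3, 124.8]
tcp_rot: [-3.141, 0.0, 1.626]
contact_force: [3.4, 0.7, -2.0]
grip_width: 16.8
time: 18.9
tool_pos: [526.5, 241.3, 124.0]
tcp_rot: [3.141, 0.0, 1.626]
contact_force: [1.4, -0.9, 6.0]
grip_width: 16.9
time: 19.15
tool_pos: [526.5, 241.3, 123.1]
tcp_rot: [3.141, -0.0, 1.626]
contact_force: [1.6, -0.5, 6.5]
grip_width: 16.9
```

```bash
python3 -m handwheel '[[[0,0,-1],[0,0,0]],[[0,0,-1],[0,0,0]],[[0,0,0],[0,0,0]]]'; python3 -m handwheel '[[[0,0,-1],[0,0,0]],[[0,0,0],[0,0,0]]]'; python3 -m handwheel '[[[0,0,-0.7],[0,0,0]],[[0,0,0],[0,0,0]]]'
```

```text
time: 19.52
tool_pos: [526.5, 241.3, 121.2]
tcp_rot: [3.141, 0.0, 1.626]
contact_force: [1.5, -1.0, 6.7]
grip_width: 17.2
time: 19.77
tool_pos: [526.5, 241.3, 120.1]
tcp_rot: [3.141, -0.0, 1.626]
contact_force: [1.8, -0.1, 6.6]
grip_width: 17.0
time: 20.02
tool_pos: [526.5, 241.3, 119.7]
tcp_rot: [3.141, 0.0, 1.626]
contact_force: [0.7, -1.2, 8.0]
grip_width: 16.6
```

```bash
python3 -m handwheel '[[[0,0,-0.8],[0,0,0]],[[0,0,0],[0,0,0]]]'; python3 -m handwheel '[[[0,0,-0.7],[0,0,0]],[[0,0,0],[0,0,0]]]'
```

```text
time: 20.27
tool_pos: [526.6, 241.3, 119.5]
tcp_rot: [3.14, -0.0, 1.626]
contact_force: [-1.0, -1.1, 12.9]
grip_width: 17.2
time: 20.52
tool_pos: [526.6, 241.3, 119.5]
tcp_rot: [3.14, -0.0, 1.626]
contact_force: [-2.3, -1.5, 17.0]
grip_width: 17.0
```

```bash
python3 -m handwheel '[[[0,0,1.6],[0,0,0]],[[0,0,0],[0,0,0]]]'; python3 -m handwheel '[[[0,0,0],[0,0,0]],[[0,0,0],[0,0,0]],[[0,0,0],[0,0,0]],[[0,0,0],[0,0,0]],[[0,0,0],[0,0,0]],[[0,0,0],[0,0,0]]]' 0.5; python3 -m handwheel '[[[0,0,10],[0,0,0]],[[0,0,30],[0,0,0]],[[0,0,40],[0,0,0]],[[0,0,40],[0,0,0]],[[0,-40,0],[0,0,0]],[[0,-40,0],[0,0,0]],[[0,0,0],[0,0,0]],[[0,0,0],[0,0,0]]]'
python3 - <<'E'
from h import *
np.set_printoptions(precision=1,suppress=True)
c=shot('wrist','w5.png');s=shot('scene','s3.png')
for n,k in(('wrist',c),('scene',s)):
  for t in('module_center','other_center','bottle'): print(n,t,[(round(a['score'],2),w(k,a['xyz'])) for a in spot_in(t,n)[:2]])
a=cv2.imread('pics/w5.png');b=cv2.resize(cv2.imread('pics/s3.png')[80:200,270:390],(384,384),interpolation=cv2.INTER_CUBIC)
cv2.imwrite('pics/fin.png',cv2.resize(np.hstack([a,b]),(800,343)))
E
```

```text
time: 20.78
tool_pos: [526.5, 241.3, 119.6]
tcp_rot: [3.141, 0.0, 1.626]
contact_force: [1.4, -1.0, 8.3]
grip_width: 16.6
time: 21.52
tool_pos: [526.4, 241.3, 118.5]
tcp_rot: [-3.142, 0.0, 1.626]
contact_force: [0.1, 0.3, 0.5]
grip_width: 45.9
time: 22.52
tool_pos: [526.5, 161.8, 239.1]
tcp_rot: [3.141, -0.001, 1.625]
contact_force: [0.6, -0.1, -0.1]
grip_width: 45.8
wrist module_center [(0.63, array([526.6, 242.8, 146.2]))]
wrist other_center [(0.72, array([507.6, 236.2,  74.7]))]
wrist bottle [(0.96, array([608.4, 217.5,  50.2])), (0.38, array([509.3, 237.4,  75. ]))]
scene module_center [(0.55, array([540.3, 231. , 120.8]))]
scene other_center [(0.95, array([ 567.9, -281.3,  103.9]))]
scene bottle [(0.97, array([617.4, 207.4,  40.5]))]
```

View pics/fin.png

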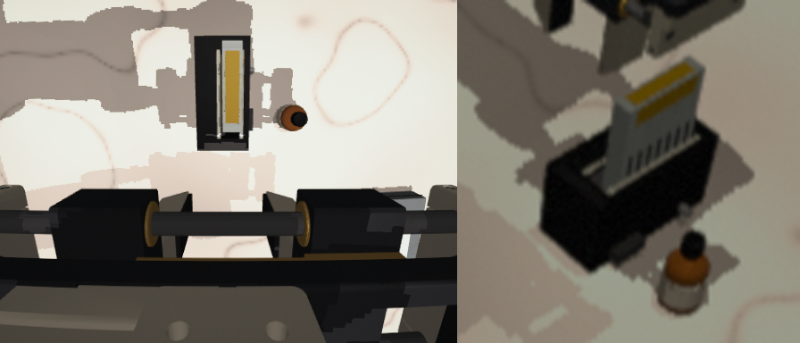

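```bash
python3 -c "
from plant import bot
print(bot.close_job())"
```

```text
the job is handed in; nothing more can be done
None
```

The yellow-labelled module is loaded in the dock, and I handed the job in at about 23 s of the 58 s allowed. No verdict is reported.

**What I did:**
- I took the module from the rack and lowered it past the flap.
- I then felt along the socket top under light load, first toward -y, where there was no pocket and the module tilted about 0.03 rad in the grip.
- A wrist picture down the slot showed what I took for the pocket's far edge at about y = 267. Sweeping toward +y from there, the tongue dropped in with the tool at y ≈ 240.5.
- I pressed the module home, released it and backed off.

**Last checks:**
- **Seating:** the tool stopped hard 10 mm below the level where it had touched the socket top. The contacts gave way at about 7 N, and the largest upward reading at the wrist was 17 N, or roughly 20 N on the dock with the module's weight added.
- **After release:** the tool felt no load. The pictures show the module upright in the slot, with its top at about 146 mm against an expected 145.
- **Surroundings:** the other module and the bottle were found where they started, within the detectors' scatter. I did not measure the slide box and screwdriver again; no move went near them.

**Disagreed or not checked:**
- The wrist detector called the dock "other_center", a false report that the scene camera contradicted.
- The scene camera's x and y for the loaded module were about 14 and 12 mm off the wrist camera's, though at a low score (0.55). It reports the middle of the visible face, not the centre.
- I could not read the flap angle directly.

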